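# Take the spare relay out of its closed box and present it over the multimeter

## Task

First press down the cover of the relay box that stands ajar until its catch snaps and it stays fully shut. Then lift the cover of the other relay box right up, draw out the relay hidden in it and finish while holding the relay in the gripper, upright and still, over the middle of the multimeter, about 10 cm clear above it. Leave the first box shut and do not push the other things about.

Things in the scene. Friction and masses are not known exactly. Their poses are not given: they have to be found in the camera images.
- relay_box_ajar: The empty relay box whose cover stands ajar at the start: black plastic box 100 (x) by 106 (y) by 55 mm high, with two low ears, fixed. Origin: centre of its underside; its front, with the cover's tab, looks to its -x (roughly to the robot). The hinge of its cover lies along its y at x = +50 mm, z = 58 mm.
- relay_box_shut: The relay box whose cover is shut at the start, the same kind as the other, holding the relay: 100 (x) by 106 (y) by 55 mm high, origin, axes and hinge as for the other. Under the cover is a cavity 84 mm (x) by 90 mm (y), its deck at z = 20 mm; the relay stands in a socket at the middle of the deck.
- cover_ajar (a joint): Opening angle of the ajar box's cover in rad: 0 fully shut, 2.1 fully open (leaning back past upright). Starts between 0.25 and 0.6. Stays where it is left (stiff hinge, about 0.06 N m); a sprung catch resists below about 0.1 and, once pushed past 0.045 (3 to 4 N down near the tab), holds it shut at 0.
- cover_shut (a joint): Opening angle of the other box's cover in rad: 0 fully shut and held by the catch, 2.1 fully open. The catch lets go at about 0.05 with 3 to 4 N of lift at the tab; then the cover stays where it is left.
- cover_ajar_tab (a point): Middle of the ajar cover's tab, 121 mm from the hinge line. The cover is a grey plate 106 x 104 x 5 mm; the tab, 22 mm wide (y) and 8 mm thick (z), sticks out 32 mm from the middle of its front edge. The point is 17 mm out from that edge. Axes turn with the cover: x to the hinge, y along it. Shut, it lies 58 mm high, 71 mm in front of the box's centre; cover top 61 mm.
- cover_shut_tab (a point): Middle of the tab of the shut cover; same shape and sizes as the other. The tab can be pinched from above by its sides (22 mm across) and turns between the fingers as the cover swings up.
- cover_ajar_hinge (a point): Point on the hinge line of the ajar cover, half-way along it, height 58 mm.
- cover_shut_hinge (a point): Point on the hinge line of the shut cover, half-way along it, height 58 mm.
- relay_center (a point): Centre of the relay hidden in the shut box: black, body 30 x 30 x 29 mm on 8 mm pins (37 mm in all), 21 to 42 g; z up, x and y along the box's. The point is 18.5 mm above the pin ends. Seated, the pins are 8 mm deep in the socket and the body stands on the deck, 20 to 49 mm above the chest top; it comes straight up without resistance.
- meter_top (a point): Middle of the top of the multimeter, 60 mm above the chest top; the multimeter is 97 mm (x) by 184 mm (y), lies flat and is fixed.
- spark_plug: Loose spark plug, 20 x 73 x 20 mm, lying; to be left alone.
- ratchet_handle: Loose steel ratchet, 34 x 170 x 23 mm, lying; to be left alone.
- side_cutters: Loose side cutters, 51 x 144 x 13 mm, lying; to be left alone.
- relay: The same relay; origin at the pin ends, on its axis, z up.
- multimeter: The multimeter; origin at the centre of its underside.
Mind the look-alikes: they are no part of the job. What is shaped like the relay_box_shut but pink is not meant.

How it is judged:
On the way, in this order (a step that is already met when the one before it is completed fails the run):
1. the cover that stood ajar is pressed fully shut and held by its catch, the other still shut (value of joint cover_ajar below 0.03 rad and value of joint cover_shut below 0.15 rad), for 0.2 s.
2. the other box's cover is lifted to nearly upright or beyond (value of joint cover_shut above 1.3 rad), for 0.2 s.
3. the relay is drawn out of its box in the gripper (z of relay_center in the frame of relay_box_shut above 0.09 m and contact force between the fingers and relay above 0.5 N), for 0.2 s.
At the end, for the whole second after the job is handed in: The gripper holds the relay still (under 0.03 m/s) and upright within 0.25 rad, its centre within 50 mm horizontally of the middle of the multimeter and 0.12 to 0.26 m above the chest top, touching nothing but the fingers; the cover that stood ajar is shut within 0.03 rad (value of joint cover_ajar below 0.03 rad and horizontal distance between relay_center and meter_top below 0.05 m and height (world z) of relay_center between 0.12 and 0.26 m and angle between relay_center's own z axis and vertical below 0.25 rad and linear speed of relay below 0.03 m/s and contact force between the fingers and relay above 0.5 N and contact force between relay and multimeter below 0.05 N); the arm keeps its last pose, push and grip.
It fails at once if a bystander (spark plug, ratchet, side cutters) is pushed more than 40 mm (distance of any of spark_plug, ratchet_handle, side_cutters from where it was at the start of the episode above 0.04 m).
It also fails if it takes over 64 s, if anything falls off the work surface, if the arm or the gripper's body presses on something with over 40 N, if the wrist force passes 120 N, or if a joint passes its speed limit or range.

## Robot

A 7-joint arm with a two-finger parallel gripper is mounted at the origin on a cart in front of the work surface, level with it; the furniture and walls round the work are solid. World frame = base frame: x ahead of the robot, y to its left, z up, the work surface at z = 0. Lengths are in m, angles in rad, forces in N, time in s.
With the tool pointing down it reaches from about 0.425 to 0.825 m from the base axis. Payload 3.6 kg.
Tool frame: the origin (TCP) lies midway between the tips of the shut fingers; the grasp point (between the pads) lies 19 mm behind it; z points along the fingers, y is the line along which they close (so a half turn about z gives the same grasp; the last joint's range is limited). The gripper opens to 85 mm and grips with 20 to 120 N. Pads are 22 mm wide; open, the fingers measure 114 mm over their backs; the gripper's body (76 mm by 85 mm) begins 54 mm behind the grasp point. The pads swing forward as they close: fully open they stand 13 mm farther back than shut.
Start: joints at [-1.367, 0.615, -0.013, 1.423, 0.008, 1.103, -0.04], TCP at [0.148, 0.633, 0.231] pointing down, gripper open.
Joint ranges: [-3.12, 3.12], [-0.3, 2.06], [-1.34, 1.32], [0.26, 2.42], [-1.36, 4.5], [0.01, 1.98], [-2.84, 2.84]. Speed limits (rad/s): [2.79, 2.79, 3.14, 3.14, 3.14, 3.14, 3.14].

## Interface

Orientations are given as a unit quaternion [w, x, y, z].
In Python, from bench import env gives the robot as it stands.
- The arm moves only by the tool drive_tool, never from a script. Its arguments are lists of equal length, an entry for each row: "travel": the shift along the tool's x, y, z as a fraction of full scale, a list of three; "yaw": the turn about the tool's z as a fraction of full scale; "hand": the opening, from -1 (shut) to 1 (fully open). In form: {"travel": [[x, y, z], ...], "yaw": [yaw, ...], "hand": [hand, ...]}. A call has exactly 5 rows; each row shifts and turns the commanded pose from where the row before left it, along the tool's axes as they then stand; what a row does not reach is not made up. Full scale, the value 1, is 10 cm for a shift and 180 degrees for a turn. A row lasts 1/12 s, in which the tool goes at most 41.7 mm and 7.16 degrees, less where a joint would pass 70% of its speed; a pose out of reach is approached as far as the arm can. A call with a number of a shift or a turn outside -1 to 1 is refused whole. A call with a gripper value outside its range is refused whole. The fingers move at their own pace and stop on an object; "force" is the grip in N (left out, the last holds). Time passes only in rows, so rows that do not move let the fingers close, or fill a call up. It gives the time, the measured TCP pose, the force, the opening and the grip force at its end, in the units of the state.
- env.read_state(): the state, without advancing time (a new reading comes with each control period).
- env.get_image(name): name is "side" or "top"; returns a dict with "pixels" (480x640x3 uint8, red, green, blue), "fx", "fy", "cx", "cy" (pixels), "D" ([k1, k2, p1, p2, k3] as OpenCV has them; the pictures are not rectified), "extrinsics" (4x4, takes a point from camera to world coordinates). Camera axes: x right, y up, looking along -z (the intrinsics and any distortion apply to the point x, -y, -z); pixel columns grow to the right and rows downward; lengths in m; the calibration is good to about 2 mm. A picture is of the moment at which its call begins. There is no depth.
- env.job_done(): hands the job in; it is judged then, once.
The state is a dict: "t": time; "qpos": joint angles; "joint_velocities": joint speeds; "joint_efforts": joint torques, N m; "position": TCP position; "eef_rot": TCP orientation; "force": force on the tool from outside, world axes, zero at the start; "moment": the same for the moment, N m; "finger_gap": finger opening in m; "grip_force": force on a finger pad.
Only numpy, scipy, OpenCV 4.12 (cv2) and the standard library are available. Lean on these libraries where they do the work, as an engineer would, in place of code of your own. Each camera call takes 0.05 s, during which the arm holds its last target. There are 200 camera calls.

## Working session

There is one attempt and no reset: what is moved stays moved. The work goes in short steps, Python scripts to look and compute and a tool call to move; the robot and the scene stay as the last step left them, time stands still between calls to the robot, and variables do not carry over. Pictures are saved under pics/ and viewed, at most 10 in all, crops included, and the job is handed in when it is done.

Besides the shell and the picture viewer there is one more tool, called after "Call:" by a JSON object that holds its "method" and its "body". drive_tool: Moves the arm, as the interface text tells. Shift numbers are shares of 10 cm and turn numbers shares of 180 degrees, none past 1 either way. Its arguments: {"type":"object","properties":{"travel":{"type":"array"},"yaw":{"type":"array"},"hand":{"type":"array"},"force":{"type":"number"}},"required":["travel","yaw","hand"]}

```bash
mkdir -p pics
cat > h.py <<'E'
import numpy as np,cv2
from bench import env
def cam(n):
    im=env.get_image(n); K=np.array([[im['fx'],0,im['cx']],[0,im['fy'],im['cy']],[0,0,1.]])
    return im['pixels'],K,np.array(im['D'],float),np.array(im['extrinsics'])
def ray(uv,K,D,E,z):
    p=cv2.undistortPoints(np.array(uv,float).reshape(-1,1,2),K,D).reshape(-1,2)
    d=np.c_[p[:,0],-p[:,1],-np.ones(len(p))]@E[:3,:3].T
    o=E[:3,3]; return o+d*((np.broadcast_to(z,len(p))-o[2])/d[:,2])[:,None]
def proj(P,K,D,E):
    q=(np.array(P,float).reshape(-1,3)-E[:3,3])@E[:3,:3]; q=q*[1,-1,-1]
    return cv2.projectPoints(q,np.zeros(3),np.zeros(3),K,D)[0].reshape(-1,2)
def save(px,n): cv2.imwrite('pics/'+n,px[:,:,::-1])
E
python3 - <<'E'
from h import *
for n in('top','side'):
    p,K,D,X=cam(n); save(p,n+'1.png'); print(n,X.round(3).tolist(),K[0,0],D)
s=env.read_state();print(s['t'],s['position'],s['eef_rot'],s['finger_gap'])
E
```

```text
top [[-0.01, 0.993, -0.118, 0.414], [-0.999, -0.006, 0.032, 0.025], [0.032, 0.118, 0.993, 1.009], [0.0, 0.0, 0.0, 1.0]] 441.9010530294177 [0.01812054 0.         0.         0.         0.        ]
side [[0.962, 0.188, -0.2, 0.3], [-0.273, 0.613, -0.742, -0.861], [-0.017, 0.768, 0.64, 0.846], [0.0, 0.0, 0.0, 1.0]] 461.6042278878632 [-0.02810815  0.          0.          0.          0.        ]
0.1 [0.14788464 0.63225138 0.23025012] [-1.13969495e-04  1.14586720e-01  9.93412569e-01 -1.15701796e-03] 0.08559426216357222
```

View pics/top1.png

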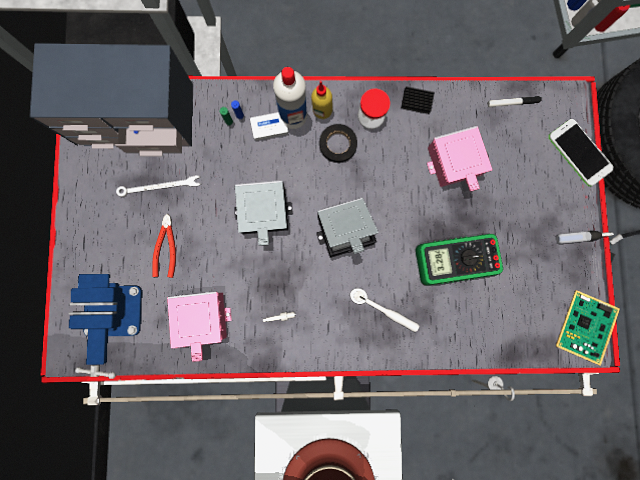

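View pics/side1.png

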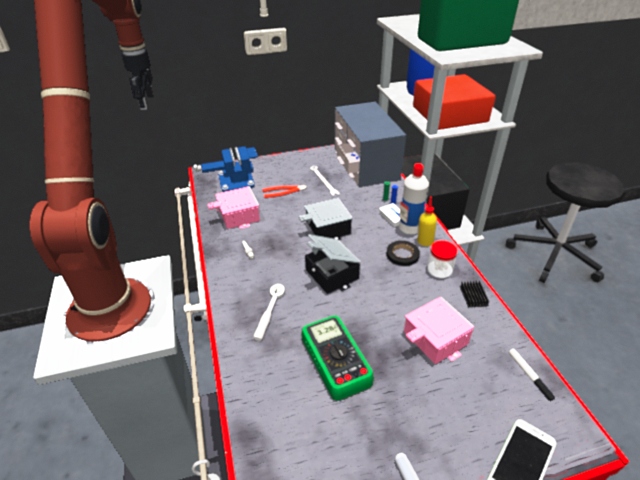

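The top view shows grey boxes at (262,210), cover shut, and (347,228), tilted cover with dark interior showing. The look-alikes are pink at (197,322) and (461,157). The meter is at (460,259), the ratchet at (385,310) and the spark plug at (279,317). The side view agrees: the grey one at (332,262) is ajar and the grey one at (327,215) is shut. I'll confirm with an enlarged crop.

Run:
```python
import cv2
a=cv2.imread('pics/top1.png')[170:270,225:385];b=cv2.imread('pics/side1.png')[190:300,280:380]
cv2.imwrite('pics/c1.png',cv2.resize(a,None,fx=5,fy=5,interpolation=cv2.INTER_CUBIC))
cv2.imwrite('pics/c2.png',cv2.resize(b,None,fx=5,fy=5,interpolation=cv2.INTER_CUBIC))
```

```text
(no output)
```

View pics/c1.png

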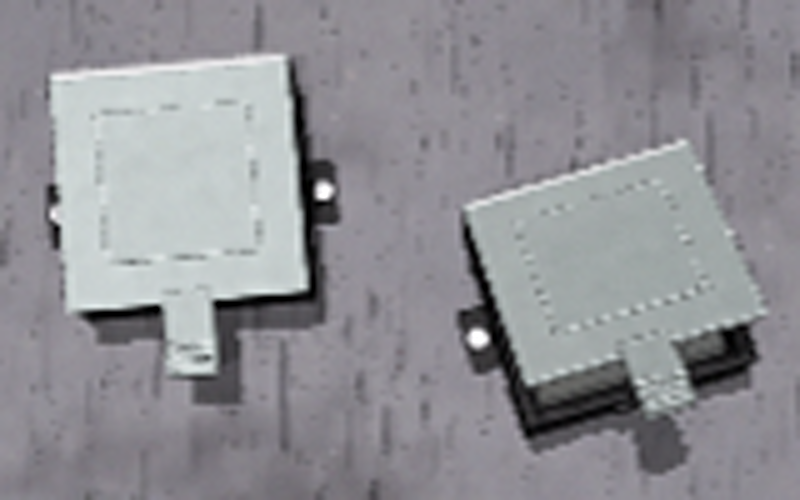

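View pics/c2.png

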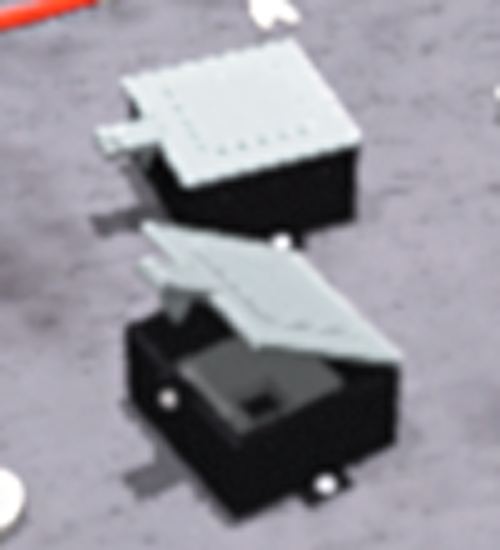

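Run:
```python
from h import *
from scipy.optimize import least_squares
T=cam('top')[1:];S=cam('side')[1:]
def cov(p,d,w,h=.003):
    x,y,t,a=p; lx=.05-d*np.cos(a)+h*np.sin(a); lz=.058+d*np.sin(a)+h*np.cos(a)
    c,s=np.cos(t),np.sin(t); return [x+c*lx-s*w, y+s*lx+c*w, lz]
W=.053
def fit(tp,sp,fixed,g):
    def r(q):
        p=np.r_[q,0] if fixed else q
        o=[]
        for (C,pts,off) in((T,tp,(225,170)),(S,sp,(280,190))):
            for (d,w),uv in pts: o.append(proj(cov(p,d,w),*C)[0]-(np.array(uv)/5+off))
        return np.ravel(o)
    q=least_squares(r,g[:3] if fixed else g,loss='soft_l1'); p=np.r_[q.x,0] if fixed else q.x
    print(p.round(4),'deg',np.degrees(p[2]).round(1),'res',q.fun.round(1))
    t=p.copy()
    print(' tab now',np.round(cov(p,.121,0,0),4),'front edge mid',np.round(cov(p,.104,0),4),'tab shut',np.round(cov(np.r_[p[:3],0],.121,0,0),4))
f=.104;h=0
fit([((h,W),(50,75)),((h,-W),(290,55)),((f,-W),(308,290)),((f,W),(70,312)),((.136,0),(190,375))],
    [((f,W),(122,80)),((h,W),(293,40)),((h,-W),(360,145)),((f,-W),(187,187))],1,[.5,.15,0,0])
fit([((h,W),(465,207)),((h,-W),(687,142)),((f,-W),(767,312)),((f,W),(530,382)),((.136,0),(668,412))],
    [((f,W),(145,225)),((h,-W),(400,358)),((f,-W),(260,345))],0,[.45,-.02,.2,.4])
print(ray([(419,243),(497,233),(503,276),(424,286),(461,259)],*T,.06).round(3))
print(ray([(279,317),(358,297),(417,328)],*T,.015).round(3))
```

```text
[0.6014 0.1403 0.0773 0.    ] deg 4.4 res [ 0.1 -0.5  0.9 -0.2  0.9 -0.3 -0.8 -0.7  1.  -0.6 -1.  -0.7 -1.8 -0.4
 -0.8 -0.8 -1.3 -0.6]
 tab now [0.5306 0.1348 0.058 ] front edge mid [0.5476 0.1362 0.061 ] tab shut [0.5306 0.1348 0.058 ]
[ 0.5537 -0.046   0.2884  0.5582] deg 16.5 res [-1.  -0.4  0.9 -1.1  0.8 -0.3 -1.3  0.7  0.8 -0.9 -2.3 -0.3  0.   0.3
 -1.6 -0. ]
 tab now [ 0.5032 -0.061   0.1221] front edge mid [ 0.5186 -0.0564  0.1156] tab shut [ 0.4856 -0.0662  0.058 ]
[[ 0.517 -0.202  0.06 ]
 [ 0.538 -0.374  0.06 ]
 [ 0.444 -0.382  0.06 ]
 [ 0.424 -0.209  0.06 ]
 [ 0.481 -0.292  0.06 ]]
[[ 0.359  0.105  0.015]
 [ 0.401 -0.071  0.015]
 [ 0.331 -0.201  0.015]]
```

Confirmed: the left grey box in the crop is shut and the right grey one is ajar, with light showing under its tilted plate. First I yaw to the box orientation and close the hand.

Call:
{"method": "drive_tool", "body": {"travel": [[0, 0, 0], [0, 0, 0], [0, 0, 0], [0, 0, 0], [0, 0, 0]], "yaw": [-0.0196, -0.0196, -0.0196, -0.0196, -0.0196], "hand": [-1, -1, -1, -1, -1], "force": 40}}

```text
t: 0.62
position: [0.148, 0.6327, 0.2309]
eef_rot: [-0.0, -0.041, 0.999, -0.0]
force: [0.6, -0.3, 0.2]
finger_gap: 0.0257
grip_force: 0.0
```

Call:
{"method": "drive_tool", "body": {"travel": [[-0.184, -0.236, 0], [-0.184, -0.236, 0], [-0.184, -0.236, 0], [-0.184, -0.236, 0], [-0.184, -0.236, 0]], "yaw": [0, 0, 0, 0, 0], "hand": [-1, -1, -1, -1, -1]}}

```text
t: 1.03
position: [0.2497, 0.5211, 0.2311]
eef_rot: [-0.0, -0.039, 0.999, -0.0]
force: [-0.1, 0.9, 0.7]
finger_gap: -0.0001
grip_force: 0.0
```

Call:
{"method": "drive_tool", "body": {"travel": [[-0.184, -0.236, 0], [-0.184, -0.236, 0], [-0.184, -0.236, 0], [-0.184, -0.236, 0], [-0.184, -0.236, 0]], "yaw": [0, 0, 0, 0, 0], "hand": [-1, -1, -1, -1, -1]}}

```text
t: 1.45
position: [0.3507, 0.4107, 0.2313]
eef_rot: [-0.0, -0.039, 0.999, -0.0]
force: [0.6, 0.1, 1.1]
finger_gap: -0.0002
grip_force: 0.0
```

Call:
{"method": "drive_tool", "body": {"travel": [[-0.184, -0.236, 0], [-0.184, -0.236, 0], [-0.184, -0.236, 0], [-0.184, -0.236, 0], [-0.184, -0.236, 0]], "yaw": [0, 0, 0, 0, 0], "hand": [-1, -1, -1, -1, -1]}}

```text
t: 1.87
position: [0.4516, 0.3002, 0.2313]
eef_rot: [-0.0, -0.039, 0.999, -0.0]
force: [0.3, 0.0, 0.1]
finger_gap: 0.0
grip_force: 0.0
```

Call:
{"method": "drive_tool", "body": {"travel": [[-0.02, -0.365, 0], [-0.02, -0.365, 0], [-0.02, -0.365, 0], [-0.02, -0.365, 0], [-0.02, -0.365, 0]], "yaw": [0, 0, 0, 0, 0], "hand": [-1, -1, -1, -1, -1]}}

```text
t: 2.28
position: [0.4749, 0.1186, 0.2313]
eef_rot: [0.0, -0.039, 0.999, -0.0]
force: [0.7, -0.6, -0.0]
finger_gap: -0.0002
grip_force: 0.0
```

Call:
{"method": "drive_tool", "body": {"travel": [[-0.02, -0.365, 0], [-0.02, -0.365, 0], [-0.02, -0.365, 0], [-0.02, -0.365, 0], [-0.02, -0.365, 0]], "yaw": [0, 0, 0, 0, 0], "hand": [-1, -1, -1, -1, -1]}}

```text
t: 2.7
position: [0.4991, -0.0626, 0.2314]
eef_rot: [0.0, -0.039, 0.999, -0.0]
force: [0.5, 0.2, 0.2]
finger_gap: 0.0001
grip_force: 0.0
```

Call:
{"method": "drive_tool", "body": {"travel": [[0, 0, 0.15], [0, 0, 0.15], [0, 0, 0.15], [0, 0, 0.15], [0, 0, 0]], "yaw": [0, 0, 0, 0, 0], "hand": [-1, -1, -1, -1, -1]}}

```text
t: 3.12
position: [0.4971, -0.0607, 0.1687]
eef_rot: [-0.003, -0.039, 0.999, 0.0]
force: [-1.1, 0.2, -0.3]
finger_gap: 0.0002
grip_force: 0.0
```

Call:
{"method": "drive_tool", "body": {"travel": [[0, 0, 0.12], [0, 0, 0.12], [0, 0, 0.12], [0, 0, 0.12], [0, 0, 0.12]], "yaw": [0, 0, 0, 0, 0], "hand": [-1, -1, -1, -1, -1]}}

```text
t: 3.53
position: [0.4999, -0.0608, 0.1117]
eef_rot: [0.001, -0.039, 0.999, -0.0]
force: [-1.2, -0.8, -0.1]
finger_gap: 0.0004
grip_force: 0.1
```

Call:
{"method": "drive_tool", "body": {"travel": [[0, 0, 0.07], [0, 0, 0.07], [0, 0, 0.07], [0, 0, 0.07], [0, 0, 0.07]], "yaw": [0, 0, 0, 0, 0], "hand": [-1, -1, -1, -1, -1]}}

```text
t: 3.95
position: [0.4996, -0.0609, 0.0761]
eef_rot: [0.0, -0.039, 0.999, -0.0]
force: [-0.4, -0.2, 0.3]
finger_gap: -0.0003
grip_force: 0.1
```

Call:
{"method": "drive_tool", "body": {"travel": [[0, 0, 0.02], [0, 0, 0.02], [0, 0, 0.02], [0, 0, 0.02], [0, 0, 0.02]], "yaw": [0, 0, 0, 0, 0], "hand": [-1, -1, -1, -1, -1]}}

```text
t: 4.37
position: [0.4995, -0.0609, 0.0664]
eef_rot: [0.0, -0.039, 0.999, -0.0]
force: [0.2, 0.3, -0.2]
finger_gap: 0.0
grip_force: 0.0
```

Call:
{"method": "drive_tool", "body": {"travel": [[0, 0, 0.02], [0, 0, 0.02], [0, 0, 0.02], [0, 0, 0.01], [0, 0, 0.01]], "yaw": [0, 0, 0, 0, 0], "hand": [-1, -1, -1, -1, -1]}}

```text
t: 4.78
position: [0.4996, -0.0609, 0.0609]
eef_rot: [0.001, -0.039, 0.999, -0.0]
force: [-6.9, 1.5, 29.2]
finger_gap: 0.0004
grip_force: 14.6
```

Call:
{"method": "drive_tool", "body": {"travel": [[0, 0, -0.02], [0, 0, -0.2], [0, 0, -0.35], [0, 0, -0.35], [0, 0, -0.33]], "yaw": [0, 0, 0, 0, 0], "hand": [-1, -1, -1, -1, -1]}}

```text
t: 5.2
position: [0.4991, -0.0608, 0.1848]
eef_rot: [-0.0, -0.039, 0.999, -0.0]
force: [1.2, -0.3, 0.2]
finger_gap: 0.0
grip_force: 0.0
```

Call:
{"method": "drive_tool", "body": {"travel": [[-0.092, 0.385, 0], [-0.092, 0.385, 0], [-0.092, 0.385, 0], [-0.092, 0.385, 0], [-0.092, 0.385, 0]], "yaw": [0, 0, 0, 0, 0], "hand": [0, 0, 0, 0, 0]}}

```text
t: 5.62
position: [0.5301, 0.1365, 0.1834]
eef_rot: [0.0, -0.039, 0.999, 0.0]
force: [0.1, 1.0, -0.6]
finger_gap: 0.0426
grip_force: 0.0
```

Run:
```python
from h import *
p,K,D,X=cam('side')
a=cv2.resize(p[170:300,270:400],None,fx=4.5,fy=4.5,interpolation=cv2.INTER_CUBIC)
save(a,'s2.png'); s=env.read_state();print(s['position'],s['finger_gap'],s['force'])
```

```text
[0.53051109 0.14911607 0.18339392] 0.042775967369178755 [1.39188707 8.2270049  0.61718526]
```

View pics/s2.png

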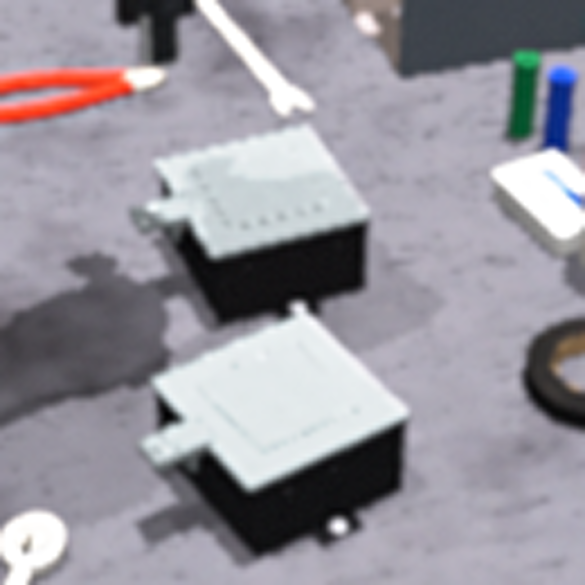

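The first box is now flat shut (lower cover in the crop, tab at about (170,445)), and the other is still shut. Next, descend to the second tab.

Call:
{"method": "drive_tool", "body": {"travel": [[0, 0, 0], [0, 0, 0], [0, 0, 0.25], [0, 0, 0.3], [0, 0, 0.25]], "yaw": [0, 0, 0, 0, 0], "hand": [0, 0, 0, 0, 0]}}

```text
t: 6.08
position: [0.5302, 0.1321, 0.1024]
eef_rot: [0.0, -0.037, 0.999, -0.001]
force: [-0.1, 0.9, -0.1]
finger_gap: 0.0428
grip_force: 0.0
```

Call:
{"method": "drive_tool", "body": {"travel": [[0, 0, 0], [0, 0, 0], [0, 0, 0], [0, 0, 0], [0, 0, 0]], "yaw": [0, 0, 0, 0, 0], "hand": [0, 0, 0, 0, 0]}}

```text
t: 6.5
position: [0.5313, 0.1347, 0.105]
eef_rot: [0.002, -0.039, 0.999, 0.0]
force: [0.2, -0.2, 0.2]
finger_gap: 0.0426
grip_force: 0.0
```

Call:
{"method": "drive_tool", "body": {"travel": [[0.013, 0, 0.12], [0.013, 0, 0.15], [0, 0, 0.15], [0, 0, 0.12], [0, 0, 0.05]], "yaw": [0, 0, 0, 0, 0], "hand": [0, 0, 0, 0, 0]}}

```text
t: 6.92
position: [0.5273, 0.1344, 0.0439]
eef_rot: [-0.0, -0.039, 0.999, -0.0]
force: [-0.8, -0.6, 0.4]
finger_gap: 0.0425
grip_force: 0.0
```

Call:
{"method": "drive_tool", "body": {"travel": [[0, 0, 0], [0, 0, 0], [0, 0, 0], [0, 0, 0], [0, 0, 0]], "yaw": [0, 0, 0, 0, 0], "hand": [-1, -1, -1, -1, -1], "force": 40}}

```text
t: 7.33
position: [0.5274, 0.1366, 0.045]
eef_rot: [0.0, -0.04, 0.999, 0.001]
force: [-1.4, 6.4, -0.4]
finger_gap: 0.0211
grip_force: 40.6
```

Call:
{"method": "drive_tool", "body": {"travel": [[-0.01, 0, -0.156], [-0.029, 0, -0.152], [-0.049, 0, -0.148], [-0.067, 0, -0.141], [-0.084, 0, -0.13]], "yaw": [0, 0, 0, 0, 0], "hand": [-1, -1, -1, -1, -1]}}

```text
t: 7.75
position: [0.5517, 0.1387, 0.118]
eef_rot: [0.001, -0.04, 0.999, 0.002]
force: [3.8, 5.6, -7.7]
finger_gap: 0.021
grip_force: 39.7
```

Call:
{"method": "drive_tool", "body": {"travel": [[-0.1, 0, -0.12], [-0.115, 0, -0.106], [-0.126, 0, -0.09], [-0.137, 0, -0.074], [-0.146, 0, -0.056]], "yaw": [0, 0, 0, 0, 0], "hand": [-1, -1, -1, -1, -1]}}

```text
t: 8.17
position: [0.6111, 0.1438, 0.162]
eef_rot: [-0.003, -0.04, 0.999, 0.002]
force: [-3.4, 5.4, -1.0]
finger_gap: 0.0209
grip_force: 39.4
```

Call:
{"method": "drive_tool", "body": {"travel": [[-0.151, 0, -0.037], [-0.155, 0, -0.018], [-0.156, 0, 0.002], [-0.153, 0, 0.022], [-0.151, 0, 0.041]], "yaw": [0, 0, 0, 0, 0], "hand": [-1, -1, -1, -1, -1]}}

```text
t: 8.58
position: [0.6902, 0.1506, 0.1632]
eef_rot: [0.001, -0.04, 0.999, 0.003]
force: [-2.2, 4.6, 5.4]
finger_gap: 0.021
grip_force: 38.7
```

Call:
{"method": "drive_tool", "body": {"travel": [[0, 0, 0], [0, 0, 0], [0, 0, 0], [0, 0, 0], [0, 0, 0]], "yaw": [0, 0, 0, 0, 0], "hand": [-1, -1, -0.3, -0.3, -0.3]}}

```text
t: 9.0
position: [0.6904, 0.1468, 0.1613]
eef_rot: [0.001, -0.039, 0.999, -0.0]
force: [1.1, 2.5, 1.1]
finger_gap: 0.0302
grip_force: 1.0
```

Call:
{"method": "drive_tool", "body": {"travel": [[0, 0, -0.1], [0, 0, -0.2], [0, 0, -0.25], [0, 0, -0.25], [0, 0, 0]], "yaw": [0, 0, 0, 0, 0], "hand": [0, 0, 0, 0, 0]}}

```text
t: 9.42
position: [0.693, 0.1457, 0.2477]
eef_rot: [0.006, -0.038, 0.999, -0.0]
force: [1.2, 0.0, 1.4]
finger_gap: 0.0426
grip_force: 0.0
```

Run:
```python
from h import *
p,K,D,X=cam('side'); P,*T=cam('top')
a=cv2.resize(p[120:300,250:410],None,fx=2.4,fy=2.4);b=cv2.resize(P[140:320,210:370],None,fx=2.4,fy=2.4)
save(np.hstack([a,b]),'s3.png'); s=env.read_state();print(s['position'],s['finger_gap'],s['force'])
```

```text
[0.69053971 0.1455871  0.24248843] 0.042797567326574505 [-0.08018451  0.03595633 -0.28253857]
```

View pics/s3.png

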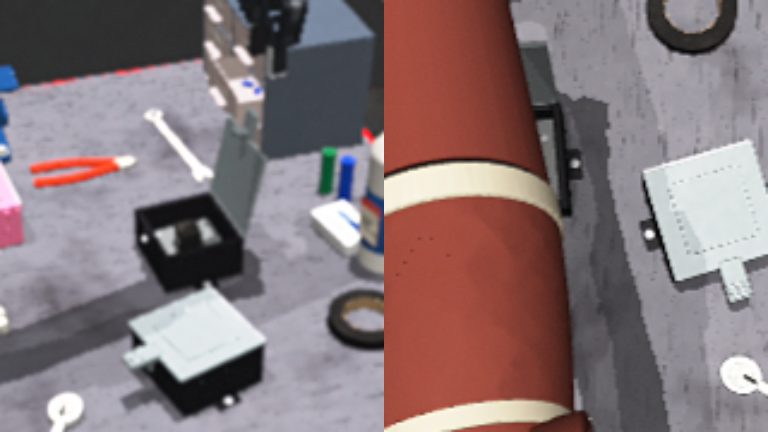

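Side crop: the cover is open past upright (about (240,170)), the relay is visible in the cavity at about (187,235), and the first box is still shut. The pinch showed the tab about 2–3 mm further to +y than measured, so I aim for y≈0.143.

Call:
{"method": "drive_tool", "body": {"travel": [[0.222, 0.01, 0], [0.222, 0.01, 0], [0.222, 0.01, 0], [0.222, 0.01, 0], [0, 0, 0]], "yaw": [0, 0, 0, 0, 0], "hand": [0, 0, 0, 0, 0]}}

```text
t: 9.93
position: [0.5957, 0.1433, 0.2393]
eef_rot: [-0.004, -0.039, 0.999, -0.001]
force: [-0.4, 0.7, -0.9]
finger_gap: 0.0429
grip_force: 0.0
```

Call:
{"method": "drive_tool", "body": {"travel": [[0, 0, 0.2], [0, 0, 0.35], [0, 0, 0.35], [0, 0, 0.3], [0, 0, 0.1]], "yaw": [0, 0, 0, 0, 0], "hand": [0, 0, 0, 0, 0]}}

```text
t: 10.35
position: [0.5974, 0.1423, 0.1048]
eef_rot: [-0.005, -0.039, 0.999, -0.002]
force: [-0.6, 0.1, -0.9]
finger_gap: 0.0426
grip_force: 0.0
```

Call:
{"method": "drive_tool", "body": {"travel": [[0, 0, 0], [0, 0, 0], [0, 0, 0], [0, 0, 0], [0, 0, 0]], "yaw": [0, 0, 0, 0, 0], "hand": [0, 0, 0, 0, 0]}}

```text
t: 10.77
position: [0.6023, 0.1445, 0.1125]
eef_rot: [0.002, -0.039, 0.999, 0.0]
force: [0.3, 0.4, -0.0]
finger_gap: 0.0427
grip_force: 0.0
```

Run:
```python
from h import *
p,*C=cam('side')
for P in([.6014,.143,.049],[.6014,.140,.049]): print(proj(P,*C))
a=cv2.resize(p[160:260,280:400],None,fx=6,fy=6,interpolation=cv2.INTER_CUBIC)
save(a,'s4.png'); s=env.read_state();print(s['position'],s['finger_gap'],s['force'])
```

```text
[[327.22928471 214.29228624]]
[[327.5348456  214.90275546]]
[0.60197202 0.14443564 0.11220031] 0.042792896795277244 [0.4658497  0.36338887 0.26172048]
```

View pics/s4.png

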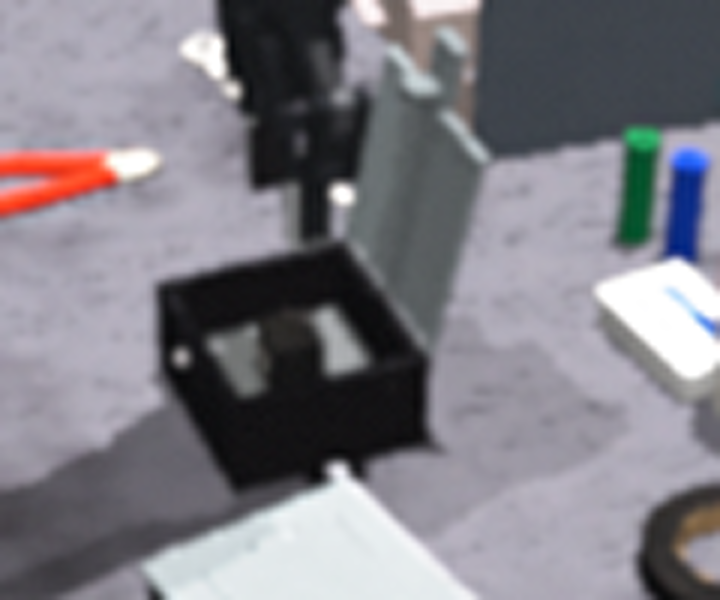

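The relay's top is at crop (293,330), or pixel (329,215), within about 2 mm of the prediction, and the fingers are in line with it. Descend and grip.

Call:
{"method": "drive_tool", "body": {"travel": [[-0.01, -0.015, 0.15], [0, 0, 0.25], [0, 0, 0.25], [0, 0, 0.15], [0, 0, 0.07]], "yaw": [0, 0, 0, 0, 0], "hand": [0, 0, 0, 0, 0]}}

```text
t: 11.23
position: [0.6009, 0.1426, 0.0219]
eef_rot: [-0.002, -0.039, 0.999, -0.0]
force: [1.0, -0.3, -0.3]
finger_gap: 0.0425
grip_force: 0.0
```

Call:
{"method": "drive_tool", "body": {"travel": [[0, 0, 0], [0, 0, 0], [0, 0, 0], [0, 0, 0], [0, 0, 0]], "yaw": [0, 0, 0, 0, 0], "hand": [0, -1, -1, -1, -1], "force": 30}}

```text
t: 11.65
position: [0.6029, 0.143, 0.0248]
eef_rot: [0.001, -0.039, 0.999, 0.0]
force: [0.3, 0.9, -0.9]
finger_gap: 0.0287
grip_force: 33.0
```

Call:
{"method": "drive_tool", "body": {"travel": [[0, 0, -0.15], [0, 0, -0.35], [0, 0, -0.4], [0, 0, -0.4], [0, 0, -0.2]], "yaw": [0, 0, 0, 0, 0], "hand": [-1, -1, -1, -1, -1]}}

```text
t: 12.07
position: [0.6047, 0.1434, 0.1797]
eef_rot: [0.005, -0.039, 0.999, 0.001]
force: [-0.4, 0.3, 0.3]
finger_gap: 0.0286
grip_force: 33.0
```

Call:
{"method": "drive_tool", "body": {"travel": [[0, 0, 0], [0, 0, 0], [0, 0, 0], [0, 0, 0], [0, 0, 0]], "yaw": [0, 0, 0, 0, 0], "hand": [-1, -1, -1, -1, -1]}}

```text
t: 12.48
position: [0.6011, 0.1426, 0.1718]
eef_rot: [-0.002, -0.039, 0.999, -0.0]
force: [-0.1, 0.2, -0.3]
finger_gap: 0.0291
grip_force: 33.0
```

Call:
{"method": "drive_tool", "body": {"travel": [[0.103, -0.283, 0], [0.103, -0.283, 0], [0.103, -0.283, 0], [0.103, -0.283, 0], [0.103, -0.283, 0]], "yaw": [0, 0, 0, 0, 0], "hand": [-1, -1, -1, -1, -1]}}

```text
t: 12.9
position: [0.5608, -0.0035, 0.1724]
eef_rot: [-0.001, -0.039, 0.999, -0.0]
force: [-0.2, -1.2, -0.4]
finger_gap: 0.0287
grip_force: 33.0
```

Call:
{"method": "drive_tool", "body": {"travel": [[0.103, -0.283, 0], [0.103, -0.283, 0], [0.103, -0.283, 0], [0.103, -0.283, 0], [0.103, -0.283, 0]], "yaw": [0, 0, 0, 0, 0], "hand": [-1, -1, -1, -1, -1]}}

```text
t: 13.32
position: [0.5205, -0.1485, 0.1726]
eef_rot: [-0.001, -0.039, 0.999, 0.0]
force: [-0.2, -0.3, -0.6]
finger_gap: 0.0289
grip_force: 33.0
```

Call:
{"method": "drive_tool", "body": {"travel": [[0.103, -0.283, 0], [0.103, -0.283, 0], [0.103, -0.283, 0], [0.103, -0.283, 0], [0.103, -0.283, 0]], "yaw": [0, 0, 0, 0, 0], "hand": [-1, -1, -1, -1, -1]}}

```text
t: 13.73
position: [0.4802, -0.2935, 0.1725]
eef_rot: [-0.001, -0.039, 0.999, 0.001]
force: [-0.4, -0.0, 0.8]
finger_gap: 0.029
grip_force: 33.0
```

Call:
{"method": "drive_tool", "body": {"travel": [[0, 0, 0], [0, 0, 0], [0, 0, 0], [0, 0, 0], [0, 0, 0]], "yaw": [0, 0, 0, 0, 0], "hand": [-1, -1, -1, -1, -1]}}

```text
t: 14.15
position: [0.4819, -0.2905, 0.1733]
eef_rot: [-0.0, -0.041, 0.999, 0.001]
force: [0.9, 0.7, -0.2]
finger_gap: 0.0291
grip_force: 33.0
```

Call:
{"method": "drive_tool", "body": {"travel": [[0, 0, 0], [0, 0, 0], [0, 0, 0], [0, 0, 0], [0, 0, 0]], "yaw": [0, 0, 0, 0, 0], "hand": [-1, -1, -1, -1, -1]}}

```text
t: 14.57
position: [0.4813, -0.2923, 0.1737]
eef_rot: [-0.0, -0.039, 0.999, -0.0]
force: [-0.1, 0.5, 0.5]
finger_gap: 0.0289
grip_force: 33.0
```

Run:
```python
from h import *
p,*C=cam('side')
a=cv2.resize(p[180:420,240:440],None,fx=2.5,fy=2.5,interpolation=cv2.INTER_CUBIC)
save(a,'s5.png'); s=env.read_state();print(s['position'],s['finger_gap'],s['grip_force'],np.abs(s['joint_velocities']).max())
```

```text
[ 0.4812924  -0.29238284  0.17367443] 0.02893317585686705 33.0160528421402 0.0033754424119532772
```

View pics/s5.png

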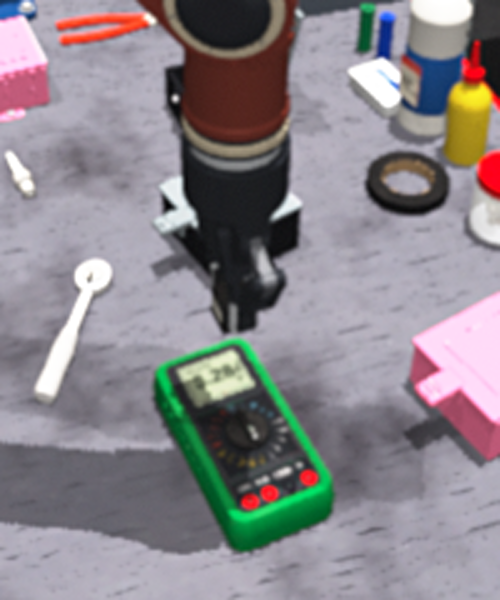

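The relay is gripped (28.9 mm gap, 33 N) and still, above the meter's middle. The first box is shut and the bystanders haven't moved. Handing in.

```bash
python3 -c "
from bench import env
print(env.job_done())"
```

```text
the job is handed in; nothing more can be done
None
```

I handed the job in at about 14.6 s with the ajar box pressed shut, the other box's cover open past upright, and the relay held still about 10 cm above the middle of the multimeter; the judge returned no verdict.

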